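# Build the test sieve stack

### The arm

A 6-joint arm with a two-finger parallel gripper is mounted at the origin on the work surface. World frame = base frame: x ahead of the robot, y to its left, z up, the work surface at z = 0. Lengths are in m, angles in degrees, forces in N, time in s.
With the tool pointing down it reaches from about 0.3 to 0.775 m from the base axis. Payload 14.6 kg.
Tool frame: the origin (TCP) lies on the centre line of the jaws, within the pads' length; the fingertips stand 14 mm ahead of it and the grasp point (between the pads) lies 5 mm behind it; z points along the fingers, y is the direction in which the jaws open and shut (so a half turn about z gives the same grasp; the last joint's range is limited). The gripper opens to 94 mm and grips with 3 to 60 N. Pads are 16 mm wide; open, the fingers measure 119 mm over their backs; the gripper's body (75 mm by 177 mm) begins 78 mm behind the grasp point.
Start: joints at [-74.175, 17.183, 87.147, -0, 75.671, -3.816], TCP at [0.185, -0.518, 0.196] pointing down, gripper open.
Joint ranges: [-173.82, 173.82], [-45.26, 126.66], [13.44, 144.39], [-59.66, 239.66], [0, 175.72], [-146.38, 146.38]. Speed limits (degrees/s): [127.2, 127.2, 147.25, 180, 180, 180].

### API

Orientations are given as [roll, pitch, yaw] about the fixed x, y, z axes, in that order (R = Rz(yaw) Ry(pitch) Rx(roll)).
In Python, from workcell import bot gives the robot as it stands. The module is installed in compiled form; this text tells all that it offers.
- The arm moves only by the tool drive_tool, never from a script. Its argument "steps" is a list of rows, each a list of 7 numbers: the turn, a rotation vector about the world's x, y, z normalised to -1 to 1, where 1 is 90 degrees, then the shift along the world's x, y, z normalised to -1 to 1, where 1 is 0.2 m, then the opening in per cent of the stroke, from 0 (shut) to 100 (fully open). In form: [[rx, ry, rz, tx, ty, tz, hand], ...]. A call has 1 to 20 rows; each row is the pose to reach, as a shift and turn from the pose commanded when the call began; what a row does not reach only later rows make up. A row lasts 1/12 s, in which the tool goes at most 41.7 mm and 7.16 degrees, less where a joint would pass 70% of its speed; a pose out of reach is approached as far as the arm can. A call with a number of a shift or a turn outside -1 to 1 is refused whole. A call with a gripper value outside its range is refused whole. The fingers move at their own pace and stop on an object; "force" is the grip in N (left out, the last holds). Time passes only in rows, so rows that repeat a pose let the fingers close. It gives the time, the measured TCP pose, the force and the opening at its end, in the units of the state.
- bot.get_state(): the state, without advancing time (a new reading comes with each control period).
- bot.get_image(name): name is "scene" or "side" or "wrist"; returns a dict with "img" (384x512x3 uint8, blue, green, red), "camera_matrix" (3x3 intrinsics, pixels), "R" (3x3) and "t" (3): a world point X has camera coordinates R X + t. Camera axes: x right, y down, z forward; pixel columns grow to the right and rows downward; lengths in m; the calibration is good to about 2 mm. A picture is of the moment at which its call begins. There is no depth.
- bot.hand_in(): hands the job in, once; it reports no verdict.
The state is a dict: "time": time; "joint_pos": joint angles; "joint_vel": joint speeds; "joint_torque": joint torques, N m; "tcp_pos": TCP position; "orientation": TCP orientation; "contact_force": force on the tool from outside, world axes, zero at the start; "moment": the same for the moment, N m; "gripper_width": opening from 0.0 (shut) to 1.0 (fully open).
Only numpy, scipy, OpenCV 4.12 (cv2) and the standard library are available. Lean on these libraries where they do the work, as an engineer would, in place of code of your own. Each camera call takes 0.05 s, during which the arm holds its last target.

### The job

Build the sieve stack on the receiver pan, one piece at a time from the bottom up: first the fine yellow sieve, then the medium green one, then the coarse blue one, and last the white lid. Press or set each piece fully home and level, with its skirt inside the rim below, and let go of it before fetching the next. Leave the torn red sieve and the milk sample jars where they stand.

Things in the scene. Friction and masses are not known exactly. Their poses are not given: they have to be found in the camera images.
- sieve_fine: Fine test sieve: yellow plastic frame, densely woven wire cloth. 60 mm diameter, 40 mm tall, 50-95 g, loose; origin: centre of its underside, z up. Skirt from 0 to 8 mm height (51 mm wide, foot tapered to 43), then a straight drum to 40 mm, gripped across it at any yaw. Recess in the top, 54 mm wide, 12 deep, takes the next skirt; the next piece's origin then is 32 mm above this one's.
- sieve_medium: Medium test sieve: green plastic frame, middling wire cloth. Same shape and sizes as the yellow sieve (60 mm diameter, 40 mm tall, 8 mm skirt, next piece 32 mm higher; origin at the centre of its underside).
- sieve_coarse: Coarse test sieve: blue plastic frame, wide wire cloth. Same shape and sizes as the yellow sieve (60 mm diameter, 40 mm tall, 8 mm skirt, next piece 32 mm higher; origin at the centre of its underside).
- lid: White lid, loose, 45-81 g: skirt as on the sieves from 0 to 8 mm height, disc of 60 mm diameter from 8 to 14 mm, central round black knob of 24 mm diameter from 14 to 44 mm, by which it is gripped. Lies knob up. Origin: centre of its underside, z up. Seated, its origin is 32 mm above that of the sieve under it.
- receiver: Receiver pan, fixed to the table: aluminium cup of 60 mm outer diameter on a dark square base 104 x 104 x 22 mm; rim 60 mm above the table, mouth 54 mm wide and 18 mm deep. Origin: centre of the underside of the base, on the table, z up. A sieve seated on it has its origin 52 mm above this origin.
- sieve_torn: Torn test sieve: red plastic frame, a black hole in its cloth, otherwise the same sizes as the yellow sieve. Loose; must stay where it is. Origin at the centre of its underside.
- jar_a: Loose round jar of white milk with a black cap, 42 mm diameter, 72 mm tall, origin at the centre of its underside. A bystander: leave it alone. It may stand anywhere among the sieves.
- jar_b: Loose round jar of white milk with a black cap, 42 mm diameter, 72 mm tall, origin at the centre of its underside. A bystander: leave it alone. It stands at the right end of the work area (-y).
- jar_c: Loose round jar of white milk with a black cap, 42 mm diameter, 72 mm tall, origin at the centre of its underside. A bystander: leave it alone. It stands at the left end of the work area (+y).
Mind the look-alikes: they are no part of the job. Leave any turquoise look-alike of the lid alone.

How it is judged (in metres and radians):
On the way, in this order (a step that is already met when the one before it is completed fails the run):
1. the yellow fine sieve is seated on the receiver pan and let go (horizontal distance between sieve_fine and receiver below 0.005 m and z of sieve_fine in the frame of receiver between 0.049 and 0.055 m and angle between sieve_fine's own z axis and vertical below 0.06 rad and contact force between the fingers and sieve_fine below 0.3 N), for 0.2 s.
2. the green medium sieve is seated on the yellow one and let go (horizontal distance between sieve_medium and sieve_fine below 0.005 m and z of sieve_medium in the frame of sieve_fine between 0.029 and 0.035 m and angle between sieve_medium's own z axis and vertical below 0.06 rad and contact force between the fingers and sieve_medium below 0.3 N), for 0.2 s.
3. the blue coarse sieve is seated on the green one and let go (horizontal distance between sieve_coarse and sieve_medium below 0.005 m and z of sieve_coarse in the frame of sieve_medium between 0.029 and 0.035 m and angle between sieve_coarse's own z axis and vertical below 0.06 rad and contact force between the fingers and sieve_coarse below 0.3 N), for 0.2 s.
4. the lid is seated on the blue sieve and let go (horizontal distance between lid and sieve_coarse below 0.005 m and z of lid in the frame of sieve_coarse between 0.029 and 0.035 m and angle between lid's own z axis and vertical below 0.06 rad and contact force between the fingers and lid below 0.3 N), for 0.2 s.
At the end, for the whole second after the job is handed in: Yellow sieve on the receiver pan, green on yellow, blue on green, lid on blue: each within 5 mm of the axis of the piece below, within 3 mm of its seated height (52 mm above the receiver's origin, then 32 mm above each piece below), tilted less than 0.06 rad, released and at rest (all of step 1 and all of step 2 and all of step 3 and all of step 4 and linear speed of each of sieve_fine, sieve_medium, sieve_coarse, lid below 0.02 m/s); the robot touches nothing.
It fails at once if the torn red sieve is shifted by more than 25 mm or knocked over (distance of sieve_torn from where it was at the start of the episode above 0.025 m or angle between sieve_torn's own z axis and vertical above 0.3 rad).
It fails at once if a milk sample jar is shifted by more than 25 mm or knocked over (distance of jar_a from where it was at the start of the episode above 0.025 m or angle between jar_a's own z axis and vertical above 0.3 rad).
It fails at once if a milk sample jar is shifted by more than 25 mm or knocked over (distance of jar_b from where it was at the start of the episode above 0.025 m or angle between jar_b's own z axis and vertical above 0.3 rad).
It fails at once if a milk sample jar is shifted by more than 25 mm or knocked over (distance of jar_c from where it was at the start of the episode above 0.025 m or angle between jar_c's own z axis and vertical above 0.3 rad).
It also fails if it takes over 93 s, if anything falls off the work surface, if the arm or the gripper's body presses on something with over 40 N, if the wrist force passes 120 N, or if a joint passes its speed limit or range.

## Working session

There is one attempt and no reset: what is moved stays moved. The work goes in short steps, Python scripts to look and compute and a tool call to move; the robot and the scene stay as the last step left them, time stands still between calls to the robot, and variables do not carry over. Pictures are saved under pics/ and viewed, and the job is handed in when it is done.

Besides the shell and the picture viewer there is one more tool, called after ">>>" in YAML: its name, and indented under it one key for each argument. drive_tool: Moves the arm, as the interface text tells. Its arguments: {"type":"object","properties":{"steps":{"type":"array","items":{"type":"array","items":{"type":"number"}}},"force":{"type":"number"}},"required":["steps"]}

```bash
mkdir -p pics
cat > h.py <<'E'
import cv2,numpy as np
from workcell import bot
def shot(n,tag):
    d=bot.get_image(n); cv2.imwrite(f'pics/{tag}.png',d['img']); np.savez(f'{tag}.npz',**d); return d
E
python3 - <<'E'
from h import *
print(bot.get_state())
for n in("scene","side","wrist"):
    d=shot(n,n+"0"); print(n,d['camera_matrix'].tolist(),(-d['R'].T@d['t']).round(3),d['R'].round(3).tolist())
E
```

```text
{'time': 0.0, 'joint_pos': array([-7.41745107e+01,  1.72167605e+01,  8.71792151e+01,  5.01921101e-04,
        7.56704727e+01, -3.81688500e+00]), 'joint_vel': array([-0.15795535,  0.10377111, -0.085614  ,  0.02345468, -0.0670798 ,
       -0.02037054]), 'joint_torque': array([ 1.08571785e-03, -5.31812489e+01, -3.52735698e+01,  7.09031126e-02,
        2.44477938e-02, -1.05477916e-04]), 'tcp_pos': array([ 0.18479926, -0.51774152,  0.19588351]), 'orientation': array([-1.79933731e+02, -4.90840557e-03,  1.96422469e+01]), 'contact_force': array([0.32784089, 0.36945394, 0.48090109]), 'moment': array([ 0.02766474, -0.03693271,  0.00448681]), 'gripper_width': 1.001946099603803}
scene [[401.46121530581354, 0.0, 259.09941295238747], [0.0, 401.46121530581354, 191.06575169936463], [0.0, 0.0, 1.0]] [ 1.121 -0.603  0.828] [[0.729, 0.685, -0.005], [0.471, -0.506, -0.722], [-0.497, 0.524, -0.691]]
side [[442.34338792641347, 0.0, 258.7744293366082], [0.0, 442.34338792641347, 188.2157569773864], [0.0, 0.0, 1.0]] [-0.033  0.749  0.839] [[-0.792, -0.61, 0.013], [-0.407, 0.513, -0.756], [0.454, -0.604, -0.655]]
wrist [[273.99771735425276, 0.0, 250.4781791746226], [0.0, 273.99771735425276, 193.2220608588497], [0.0, 0.0, 1.0]] [ 0.248 -0.496  0.384] [[0.336, -0.942, -0.001], [-0.916, -0.327, 0.234], [-0.22, -0.077, -0.972]]
```

View pics/scene0.png

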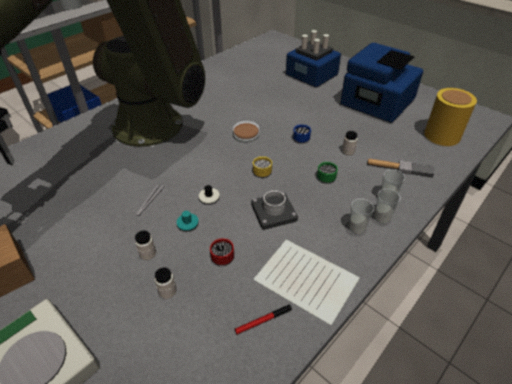

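View pics/side0.png

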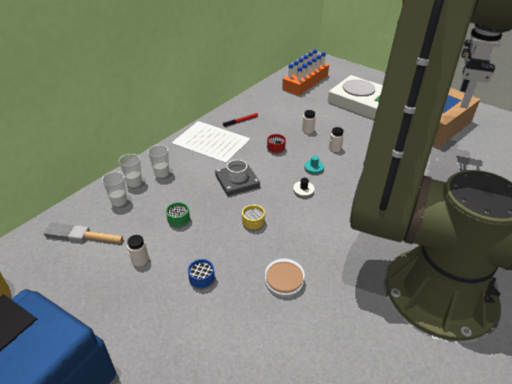

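View pics/wrist0.png

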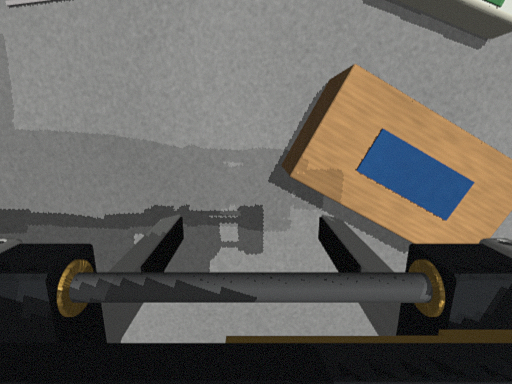

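```bash
cat >> h.py <<'E'
from scipy.optimize import least_squares
def proj(d,X):
    c=X@d['R'].T+d['t']; p=c@d['camera_matrix'].T; return p[:,:2]/p[:,2:]
A=np.linspace(0,2*np.pi,73)[:-1]
def ring(r,z): return np.c_[r*np.cos(A),r*np.sin(A),0*A+z]
SIEVE=np.vstack([ring(.030,.008),ring(.030,.040),ring(.0215,0)])
HUE={'yellow':(20,35,110,60),'green':(45,75,100,40),'blue':(112,128,120,40),'red':(0,8,130,40),'teal':(80,98,100,40)}
def mask(img,c):
    h=cv2.cvtColor(img,cv2.COLOR_BGR2HSV); a,b,s,v=HUE[c]
    m=cv2.inRange(h,(a,s,v),(b,255,255))
    if c=='red': m|=cv2.inRange(h,(172,s,v),(180,255,255))
    return m
def blobs(img,c):
    n,l,st,ce=cv2.connectedComponentsWithStats(mask(img,c)); return [(st[i].tolist(),ce[i].round(1).tolist()) for i in range(1,n) if st[i,4]>15]
E
python3 - <<'E'
from h import *
for t in('scene0','side0'):
    d=np.load(t+'.npz')
    for c in HUE: print(t,c,blobs(d['img'],c))
def crop(t,x,y,w,h,s,o):
    cv2.imwrite('pics/%s.png'%o,cv2.resize(np.load(t+'.npz')['img'][y:y+h,x:x+w],None,fx=s,fy=s,interpolation=cv2.INTER_CUBIC))
crop('scene0',170,110,190,140,4,'c1'); crop('side0',150,120,190,145,4,'c2')
E
```

```text
scene0 yellow [([427, 87, 50, 59, 1466], [450.3, 118.7]), ([253, 157, 19, 20, 224], [261.9, 167.8])]
scene0 green [([62, 23, 20, 14, 163], [71.3, 29.4]), ([25, 32, 28, 16, 236], [38.8, 39.8]), ([5, 43, 15, 12, 106], [12.0, 48.2]), ([0, 56, 9, 23, 103], [2.7, 69.1]), ([317, 162, 20, 20, 189], [326.8, 173.3]), ([0, 312, 35, 31, 371], [15.7, 326.1])]
scene0 blue [([62, 96, 10, 10, 31], [66.7, 100.6]), ([93, 97, 8, 11, 17], [97.1, 102.0])]
scene0 red [([210, 239, 24, 26, 285], [221.9, 253.5]), ([235, 312, 40, 22, 248], [254.3, 322.7])]
scene0 teal [([177, 211, 21, 20, 315], [187.0, 221.0])]
side0 yellow [([242, 205, 23, 24, 281], [252.8, 218.3]), ([0, 273, 10, 25, 148], [3.6, 287.2])]
side0 green [([166, 202, 23, 24, 268], [177.9, 215.6])]
side0 blue []
side0 red [([235, 113, 23, 10, 76], [245.8, 117.4]), ([267, 134, 18, 19, 193], [276.0, 144.1])]
side0 teal [([305, 156, 19, 17, 229], [313.9, 164.9])]
```

View pics/c1.png

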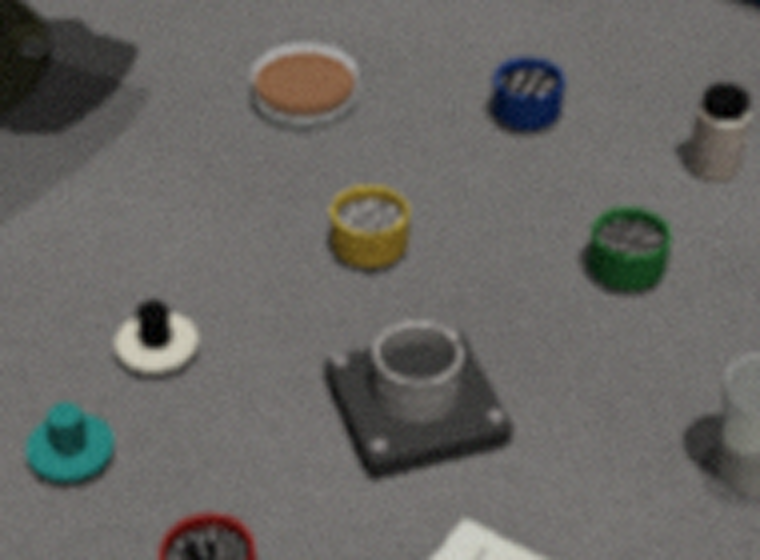

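View pics/c2.png

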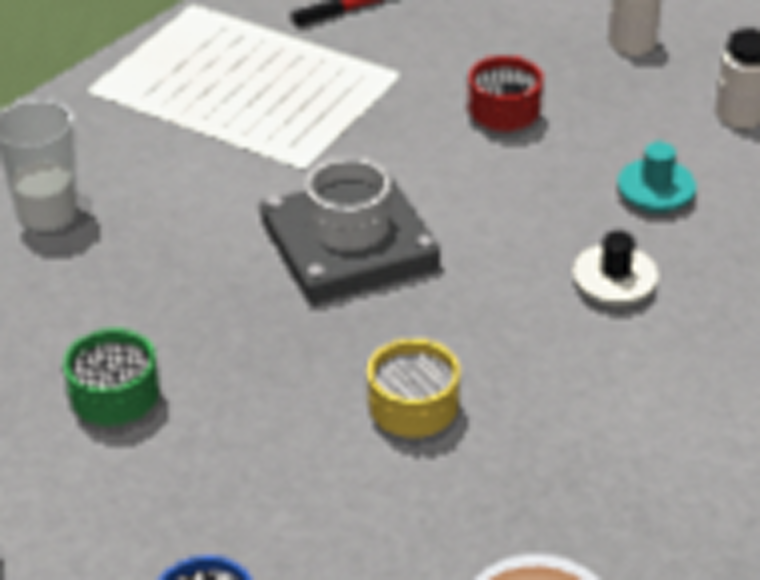

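```bash
cat >> h.py <<'E'
HUE['blue']=(105,128,140,40)
def tri(obs):
    rows=[];b=[]
    for d,p in obs:
        n=np.linalg.inv(d['camera_matrix'])@[p[0],p[1],1]; r=d['R'].T@n; r/=np.linalg.norm(r); C=-d['R'].T@d['t']
        P=np.eye(3)-np.outer(r,r); rows.append(P); b.append(P@C)
    M=np.vstack(rows); v=np.hstack(b); s=np.linalg.lstsq(M,v,rcond=None)[0]; return s,np.linalg.norm(M@s-v)
def fitbb(obs,model,x0,zfree=True):
    def f(q):
        e=[]
        for d,bb in obs:
            p=proj(d,model+np.array([q[0],q[1],q[2] if zfree else x0[2]])); mn,mx=p.min(0),p.max(0)
            e+=list(np.r_[mn,mx]-bb)
        return np.array(e)
    s=least_squares(f,x0,loss='soft_l1'); return s.x,f(s.x)
E
python3 - <<'E'
from h import *
D={t:np.load(t+'0.npz') for t in('scene','side')}
G={'yellow':((262,167),(254,217)),'green':((327,172),(178,214)),'blue':((302,133),(202,273)),'red':((222,251),(276,143)),'teal':((187,220),(314,165))}
for c,g in G.items():
    obs=[]
    for t,p in zip(D,g):
        for st,ce in blobs(D[t]['img'],c):
            if abs(ce[0]-p[0])<9 and abs(ce[1]-p[1])<9 and st[4]>60: obs.append((D[t],np.array([st[0]-.5,st[1]-.5,st[0]+st[2]-.5,st[1]+st[3]-.5])))
    x0,_=tri([(D['scene'],g[0]),(D['side'],g[1])])
    if c!='teal':
        s,e=fitbb(obs,SIEVE,x0); print(c,len(obs),s.round(4),e.round(1))
    else: print(c,x0.round(3))
for n,a,b in (('recv rim',(274.5,198.7),(237,166.3)),('knob top',(208.2,186.5),(304.8,179.8)),('teal top',(186.5,212),(314.8,156.5)),('jarA cap',(351,134.5),(136,242)),('jar1',(144,237),(337,131)),('jar2',(163,273),(309,114))):
    print(n,tri([(D['scene'],a),(D['side'],b)]))
E
```

```text
yellow 2 [ 4.75e-01  9.43e-02 -3.00e-04] [ 0.3 -0.2  0.9  0.3  0.4 -0.4  0.5  0.4]
green 2 [0.6361 0.21   0.0012] [ 0.3 -0.5  1.4  0.4  0.1 -0.3  1.5  0.4]
blue 2 [ 0.4596  0.3107 -0.0077] [-0.1 -3.5  2.2  4.  -0.1 -0.1  0.9  0.2]
red 2 [ 0.6247 -0.2154 -0.0007] [ 0.2 -0.4  1.1  0.6  0.3 -0.3  1.5  0.2]
teal [ 0.472 -0.203  0.015]
recv rim (array([ 0.61740179, -0.01113512,  0.05599053]), np.float64(0.0002654082197939336))
knob top (array([ 0.43865594, -0.09418778,  0.04439664]), np.float64(0.0007599247113355363))
teal top (array([ 0.47335572, -0.20173793,  0.04693717]), np.float64(0.0007596214822598989))
jarA cap (array([0.60988294, 0.36547883, 0.06700227]), np.float64(0.0002457273199417089))
jar1 (array([ 0.47812454, -0.33664015,  0.06589383]), np.float64(0.00041256646659159105))
jar2 (array([ 0.60040376, -0.36814952,  0.06671595]), np.float64(0.0035782080567272113))
```

>>> drive_tool:
  steps:
    - [0,0,0,0.425,0.915,0,100]
    - [0,0,0,0.425,0.915,0,100]
    - [0,0,0,0.425,0.915,0,100]
    - [0,0,0,0.425,0.915,0,100]
    - [0,0,0,0.425,0.915,0,100]

```text
time: 0.57
tcp_pos: [0.2702, -0.3327, 0.1963]
orientation: [-180.0, -0.0, 19.6]
contact_force: [0.8, -1.0, -0.1]
gripper_width: 0.999
```

>>> drive_tool:
  steps:
    - [0,0,0,0.425,0.915,0,100]
    - [0,0,0,0.425,0.915,0,100]
    - [0,0,0,0.425,0.915,0,100]
    - [0,0,0,0.425,0.915,0,100]
    - [0,0,0,0.425,0.915,0,100]

```text
time: 0.98
tcp_pos: [0.3552, -0.1496, 0.1966]
orientation: [180.0, -0.0, 19.7]
contact_force: [0.4, -1.5, -0.4]
gripper_width: 1.003
```

>>> drive_tool:
  steps:
    - [0,0,0,0.425,0.915,0,100]
    - [0,0,0,0.425,0.915,0,100]
    - [0,0,0,0.425,0.915,0,100]
    - [0,0,0,0.425,0.915,0,100]
    - [0,0,0,0.425,0.915,0,100]
    - [0,0,0,0.425,0.915,0,100]
    - [0,0,0,0.425,0.915,0,100]
    - [0,0,0,0.425,0.915,0,100]

```text
time: 1.65
tcp_pos: [0.4395, 0.0306, 0.1962]
orientation: [-180.0, 0.0, 19.7]
contact_force: [-0.1, -0.2, 0.8]
gripper_width: 1.001
```

Run:
```python
from h import *
s=bot.get_state(); print(s['time'],s['tcp_pos'],s['orientation'],s['joint_pos'].round(1))
shot('wrist','w1')
```

```text
1.65 [0.43950677 0.03063619 0.19619098] [-1.79996566e+02  4.26486918e-02  1.96614520e+01] [ -0.8   3.1 103.8  -0.   73.2  69.6]
```

View pics/w1.png

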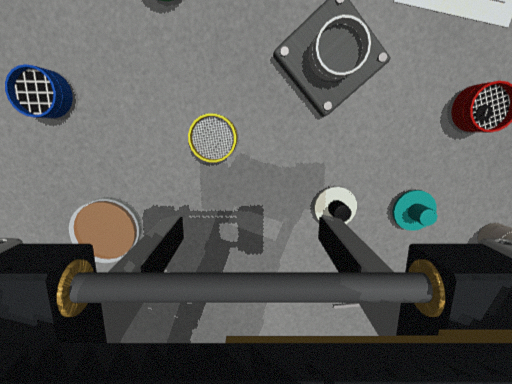

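```bash
cat >> h.py <<'E'
def crop(t,x,y,w,h,s,o):
    cv2.imwrite('pics/%s.png'%o,cv2.resize(np.load(t+'.npz')['img'][y:y+h,x:x+w],None,fx=s,fy=s,interpolation=cv2.INTER_CUBIC))
E
python3 - <<'E'
from h import *
d=np.load('w1.npz')
for c in('yellow','blue','red','teal'): print(c,blobs(d['img'],c))
crop('w1',180,0,230,160,3.4,'c3'); crop('w1',300,170,150,70,5,'c4')
E
```

```text
yellow [([188, 113, 49, 50, 489], [211.1, 138.1]), ([56, 260, 37, 57, 660], [68.9, 286.4]), ([413, 260, 7, 11, 26], [416.7, 264.4]), ([424, 261, 21, 56, 300], [437.6, 290.0]), ([425, 303, 9, 9, 22], [428.7, 307.3]), ([440, 330, 45, 12, 189], [462.5, 334.3]), ([479, 330, 22, 12, 78], [490.7, 335.8]), ([499, 330, 13, 6, 30], [504.9, 331.9]), ([227, 336, 32, 6, 93], [243.8, 339.1]), ([260, 336, 8, 6, 18], [263.4, 339.4]), ([285, 337, 12, 6, 29], [290.8, 339.7]), ([300, 336, 9, 7, 23], [302.7, 339.1]), ([338, 336, 8, 6, 17], [342.0, 339.5]), ([346, 336, 39, 6, 85], [365.3, 339.4]), ([402, 336, 22, 7, 74], [412.4, 338.2]), ([424, 336, 17, 6, 41], [432.1, 337.8]), ([269, 338, 17, 4, 34], [278.0, 339.6]), ([310, 338, 12, 5, 28], [315.7, 339.7]), ([327, 338, 12, 4, 22], [333.0, 339.3]), ([467, 338, 13, 4, 19], [472.8, 339.5])]
blue [([5, 65, 68, 53, 1450], [41.9, 92.3])]
red [([451, 81, 61, 51, 1346], [476.8, 107.6])]
teal [([392, 190, 45, 41, 1435], [414.7, 210.0])]
```

View pics/c3.png

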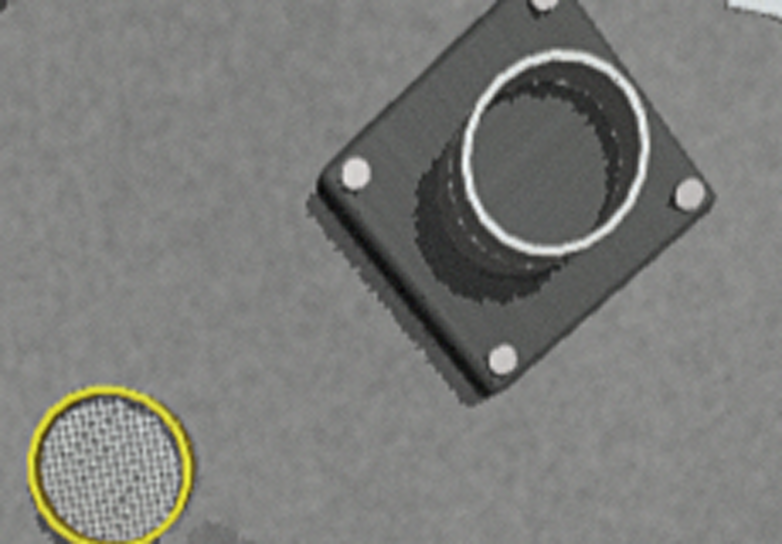

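View pics/c4.png

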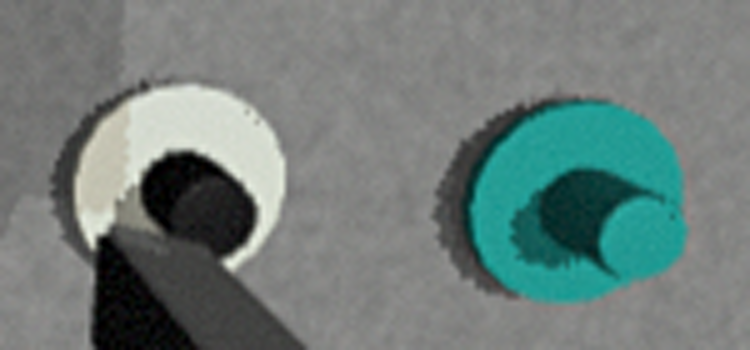

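Run:
```python
from h import *
w=np.load('w1.npz');S=np.load('scene0.npz');D=np.load('side0.npz')
R0=ring(.03,0)
wb=np.array([315.9,14.1,371.2,75.6])+180*np.array([1,0,1,0])-180*np.array([1,0,1,0])-.2
wy=np.array([188,113,237,163])-.5
def one(d,b,m,x0): # z fixed
    return fitbb([(d,b)],m,x0,False)
print('recv w only z.06',one(w,wb,R0,[.617,-.011,.06]))
sc=lambda b,x,y,s:np.array(b)/s+np.array([x,y,x,y])-.4
sb=sc([372,320,465,390],170,110,4);db=sc([305,158,391,212],150,120,4)
print('recv 3 view',fitbb([(w,wb),(S,sb),(D,db)],R0,[.617,-.011,.06]))
print('recv S only',one(S,sb,R0,[.617,-.011,.06]),'D',one(D,db,R0,[.617,-.011,.06]))
M=SIEVE
print('yel w',one(w,wy,M,[.475,.094,0]))
print('yel 2 w+scene', fitbb([(w,wy),(S,np.array([252.5,156.5,271.5,176.5]))],M,[.475,.094,0]))
LID=np.vstack([ring(.03,.008),ring(.03,.014)])
# lid disc left/top/right edges in w1: crop 75..285, top 84
b=np.array([75/5+300,84/5+170,286/5+300,0])-.4
f=lambda q:(lambda p:np.r_[p.min(0),p[:,0].max()]-b[:3])(proj(w,LID+np.array([q[0],q[1],0])))
r=least_squares(f,[.438,-.094]);print('lid w',r.x,r.fun)
print('blue w',one(w,np.array([5,65,73,118])-.5,M,[.46,.31,0]))
```

```text
recv w only z.06 (array([ 0.61696968, -0.01245343,  0.06      ]), array([-0.29019261,  0.13331204,  0.28878207, -0.13386145]))
recv 3 view (array([ 0.61780142, -0.01265175,  0.05793937]), array([-0.26106416,  0.15290443, -0.02809502, -0.48488091,  0.69733871,
        1.33086356, -0.47817486, -0.61788047,  0.93941668,  0.01524119,
        0.40849131, -0.57839868]))
recv S only (array([ 0.61830023, -0.01372321,  0.06      ]), array([ 0.56567673,  1.07351302, -0.56459386, -0.85313089])) D (array([ 0.61670689, -0.00838093,  0.06      ]), array([ 0.227603  ,  0.28634507, -0.22849431, -0.25131381]))
yel w (array([0.4742911, 0.0938743, 0.       ]), array([-0.4503575 ,  0.17726182,  0.50272765, -0.1743291 ]))
yel 2 w+scene (array([ 0.47413743,  0.09388224, -0.00061484]), array([-0.37976391,  0.32576724,  0.48193869, -0.1225889 ,  0.00133716,
       -0.20673349,  0.55546817,  0.34040954]))
lid w [ 0.43883664 -0.09797098] [-0.74042873  0.02771484  0.72691992]
blue w (array([0.45384936, 0.31294962, 0.        ]), array([-0.20279098, -0.61650699,  0.22475148,  0.83035835]))
```

>>> drive_tool:
  steps:
    - [0,0,0,0.173,0.315,-0.2,100]
    - [0,0,0,0.173,0.315,-0.4,100]
    - [0,0,0,0.173,0.315,-0.5,100]
    - [0,0,0,0.173,0.315,-0.6,100]
    - [0,0,0,0.173,0.315,-0.7,100]
    - [0,0,0,0.173,0.315,-0.8,100]
    - [0,0,0,0.173,0.315,-0.855,100]
    - [0,0,0,0.173,0.315,-0.855,100]
    - [0,0,0,0.173,0.315,-0.855,100]
    - [0,0,0,0.173,0.315,-0.855,100]

```text
time: 2.53
tcp_pos: [0.4752, 0.0936, 0.0267]
orientation: [180.0, -0.1, 19.6]
contact_force: [-0.4, 0.2, 0.6]
gripper_width: 0.999
```

Run:
```python
from h import *
s=bot.get_state(); print(s['time'],s['tcp_pos'],s['contact_force'])
shot('wrist','w2')
```

```text
2.5333 [0.47516796 0.09362154 0.02668613] [-0.37493092  0.24656795  0.61792904]
```

View pics/w2.png

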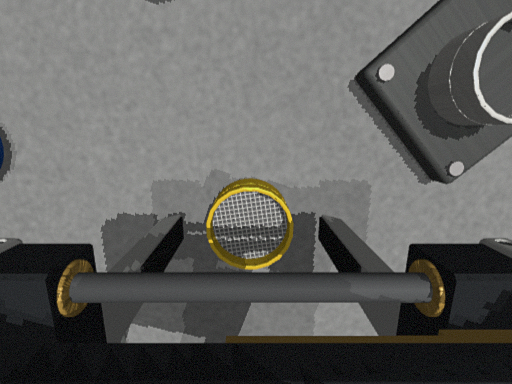

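Run:
```python
from h import *
d=np.load('w2.npz'); bl=[b for b in blobs(d['img'],'yellow') if b[0][4]>300 and 180<b[1][0]<320]; print(bl)
b=bl[0][0]
print(fitbb([(d,np.array([b[0],b[1],b[0]+b[2],b[1]+b[3]])-.5)],SIEVE,[.475,.094,0],False))
print(fitbb([(np.load('w1.npz'),np.array([188,113,237,163])-.5),(d,np.array([b[0],b[1],b[0]+b[2],b[1]+b[3]])-.5)],SIEVE,[.475,.094,0]))
print(proj(d,bot.get_state()['tcp_pos'][None]))
```

```text
[([206, 178, 88, 92, 2274], [249.6, 224.6])]
(array([0.47471332, 0.09385512, 0.        ]), array([-0.28558326, -0.08021879,  0.28651133,  0.10386984]))
(array([ 0.47437942,  0.09379403, -0.00085288]), array([-0.21175959,  0.16519569,  0.61061228, -0.30314978, -0.14522438,
        0.15445898, -0.00445299, -0.07285477]))
[[249.91574719 222.18262699]]
```

>>> drive_tool:
  steps:
    - [0,0,0,0,0,0,0]
    - [0,0,0,0,0,0,0]
    - [0,0,0,0,0,0,0]
    - [0,0,0,0,0,0,0]
    - [0,0,0,0,0,0,0]
    - [0,0,0,0,0,0,0]
    - [0,0,0,0,0,0,0]
    - [0,0,0,0,0,0,0]
  force: 20

```text
time: 3.25
tcp_pos: [0.4745, 0.094, 0.0255]
orientation: [-180.0, -0.0, 19.6]
contact_force: [-0.6, 0.4, 2.6]
gripper_width: 0.628
```

>>> drive_tool:
  steps:
    - [0,0,0,0,0,0.2,0]
    - [0,0,0,0,0,0.35,0]
    - [0,0,0,0.1,-0.075,0.45,0]
    - [0,0,0,0.25,-0.19,0.45,0]
    - [0,0,0,0.4,-0.3,0.45,0]
    - [0,0,0,0.55,-0.41,0.45,0]
    - [0,0,0,0.714,-0.532,0.45,0]
    - [0,0,0,0.714,-0.532,0.42,0]
    - [0,0,0,0.714,-0.532,0.4,0]
    - [0,0,0,0.714,-0.532,0.38,0]
    - [0,0,0,0.714,-0.532,0.36,0]
    - [0,0,0,0.714,-0.532,0.36,0]
    - [0,0,0,0.714,-0.532,0.36,0]

```text
time: 4.33
tcp_pos: [0.6169, -0.0118, 0.0976]
orientation: [-180.0, 0.0, 19.7]
contact_force: [0.1, 0.8, -1.2]
gripper_width: 0.629
```

Run:
```python
from h import *
s=bot.get_state(); print(s['time'],s['tcp_pos'],s['contact_force'],s['gripper_width'])
shot('wrist','w3'); shot('scene','s3')
shot('side','d3')
crop('w3',150,120,200,150,2,'a');crop('s3',225,150,90,75,4,'b');crop('d3',190,120,90,75,4,'c')
I=[cv2.imread(f'pics/{k}.png') for k in 'abc']; cv2.imwrite('pics/m3.png',cv2.resize(np.hstack([cv2.resize(i,(400,300)) for i in I]),None,fx=.66,fy=.66))
```

```text
4.3333 [ 0.61686058 -0.01175704  0.09763614] [ 0.08059683  0.80841328 -1.18787267] 0.6290558392059912
```

View pics/m3.png

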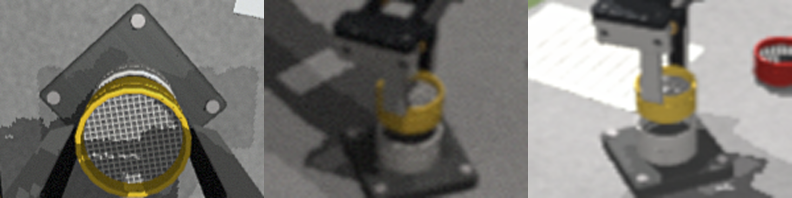

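>>> drive_tool:
  steps:
    - [0,0,0,0,0,-0.03,0]
    - [0,0,0,0,0,-0.06,0]
    - [0,0,0,0,0,-0.08,0]
    - [0,0,0,0,0,-0.1,0]
    - [0,0,0,0,0,-0.105,0]
    - [0,0,0,0,0,-0.105,0]
    - [0,0,0,0,0,-0.105,0]

```text
time: 5.07
tcp_pos: [0.6173, -0.0123, 0.0767]
orientation: [-180.0, -0.0, 19.6]
contact_force: [-3.4, 1.3, 6.2]
gripper_width: 0.631
```

>>> drive_tool:
  steps:
    - [0,0,0,0,0,0,100]
    - [0,0,0,0,0,0,100]
    - [0,0,0,0,0,0,100]
    - [0,0,0,0,0,0,100]
    - [0,0,0,0,0,0.05,100]
    - [0,0,0,0,0,0.2,100]
    - [0,0,0,0,0,0.4,100]
    - [0,0,0,0,0,0.55,100]

```text
time: 5.73
tcp_pos: [0.6174, -0.0124, 0.1899]
orientation: [180.0, -0.1, 19.6]
contact_force: [0.8, -0.3, 0.4]
gripper_width: 0.998
```

Run:
```python
from h import *
s=bot.get_state(); print(s['time'],s['tcp_pos'],s['contact_force'],s['gripper_width'])
shot('wrist','w4'); shot('scene','s4')
shot('side','d4')
crop('s4',225,150,90,75,4,'b');crop('d4',190,120,90,75,4,'c')
I=[cv2.imread(f'pics/{k}.png') for k in ('w4','b','c')]; cv2.imwrite('pics/m4.png',cv2.resize(np.hstack([cv2.resize(i,(400,300)) for i in I]),None,fx=.66,fy=.66))
for t,p in(('w4',(250,210)),):
  d=np.load(t+'.npz'); print([b for b in blobs(d['img'],'yellow') if b[0][4]>300],blobs(d['img'],'green'))
```

```text
5.7333 [ 0.61743349 -0.01240944  0.18985801] [ 0.78831927 -0.26441368  0.42011013] 0.9978201239516011
[([223, 161, 56, 58, 787], [250.1, 190.2]), ([56, 260, 36, 57, 617], [68.3, 286.5])] [([54, 79, 63, 53, 1164], [88.5, 106.0])]
```

View pics/m4.png

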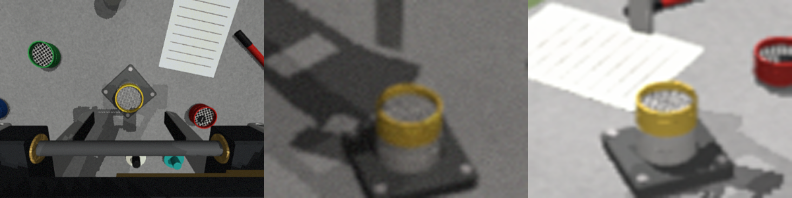

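Run:
```python
from h import *
d=np.load('w4.npz')
bb=lambda x,y,w,h:np.array([x,y,x+w,y+h])-.5
print('yel',fitbb([(d,bb(223,161,56,58))],SIEVE[:144],[.617,-.012,.052],False),fitbb([(d,bb(223,161,56,58))],SIEVE[:144],[.617,-.012,.052]))
print('green',fitbb([(d,bb(54,79,63,53))],SIEVE,[.636,.21,0],False))
S=np.load('scene0.npz');D=np.load('side0.npz')
print('green3',fitbb([(d,bb(54,79,63,53)),(S,bb(317,162,20,20)),(D,bb(166,202,23,24))],SIEVE,[.636,.21,0]))
```

```text
yel (array([ 0.61731315, -0.01285254,  0.052     ]), array([ 0.01566383, -0.03716112, -0.01565213,  0.03616439])) (array([ 0.61729065, -0.01286064,  0.05189363]), array([ 0.02604252, -0.02716055, -0.02603778,  0.02569039]))
green (array([0.6363276 , 0.20868944, 0.        ]), array([-0.60269641, -0.15295248,  0.69211048,  0.19663041]))
green3 (array([ 6.36300438e-01,  2.08964239e-01, -6.95400539e-05]), array([-0.79907755, -0.20428237,  0.50451918,  0.13905714,  0.14116499,
       -0.02351622,  1.18718319,  0.9116874 ,  0.44190647, -0.16665229,
        1.78648232,  0.48920562]))
```

>>> drive_tool:
  steps:
    - [0,0,0,0.018,0.2,0,100]
    - [0,0,0,0.035,0.4,0,100]
    - [0,0,0,0.053,0.6,-0.1,100]
    - [0,0,0,0.07,0.8,-0.2,100]
    - [0,0,0,0.07,0.8,-0.3,100]

```text
time: 6.3
tcp_pos: [0.6307, 0.1529, 0.1252]
orientation: [-180.0, -0.0, 19.9]
contact_force: [-0.5, -0.2, -0.5]
gripper_width: 0.999
```

>>> drive_tool:
  steps:
    - [0,0,0,0.013,0.15,0,100]
    - [0,0,0,0.026,0.306,0,100]
    - [0,0,0,0.026,0.306,-0.15,100]
    - [0,0,0,0.026,0.306,-0.25,100]
    - [0,0,0,0.026,0.306,-0.35,100]
    - [0,0,0,0.026,0.306,-0.45,100]
    - [0,0,0,0.026,0.306,-0.505,100]
    - [0,0,0,0.026,0.306,-0.505,100]
    - [0,0,0,0.026,0.306,-0.505,100]
    - [0,0,0,0.026,0.306,-0.505,100]

```text
time: 7.13
tcp_pos: [0.637, 0.2089, 0.0266]
orientation: [180.0, -0.1, 19.6]
contact_force: [0.1, 0.3, 0.1]
gripper_width: 1.001
```

```bash
cat >> h.py <<'E'
def bb(x,y,w,h): return np.array([x,y,x+w,y+h])-.5
def look(tag,c):
    s=bot.get_state(); print(s['time'],s['tcp_pos'].round(4),s['contact_force'].round(1),s['gripper_width'],s['joint_pos'].round(0))
    d=shot('wrist',tag); b=[b for b in blobs(d['img'],c) if b[0][4]>300 and 170<b[1][0]<330 and b[1][1]<260]; print(b)
    print(fitbb([(d,bb(*b[0][0][:4]))],SIEVE,np.r_[s['tcp_pos'][:2],0],False))
E
python3 - <<'E'
from h import *
look('w5','green')
E
```

```text
7.1333 [0.637  0.2089 0.0266] [0.1 0.3 0.1] 1.0007695785565414 [15. 42. 74.  0. 64. 85.]
[([206, 179, 88, 91, 2190], [249.5, 224.2])]
(array([0.63618401, 0.20900755, 0.        ]), array([-0.28555837, -0.59938037,  0.28644515,  0.63536855]))
```

View pics/w5.png

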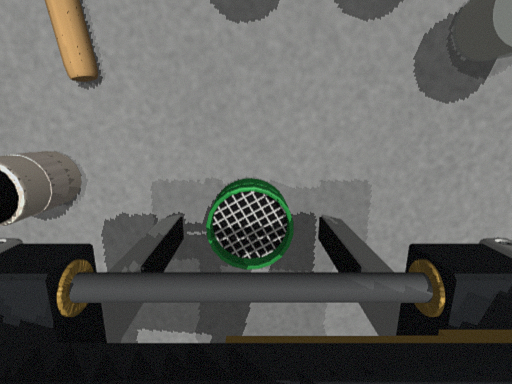

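>>> drive_tool:
  steps:
    - [0,0,0,0,0,0,0]
    - [0,0,0,0,0,0,0]
    - [0,0,0,0,0,0,0]
    - [0,0,0,0,0,0,0]
    - [0,0,0,0,0,0,0]
    - [0,0,0,0,0,0,0]
    - [0,0,0,0,0,0,0]
    - [0,0,0,0,0,0,0]
    - [0,0,0,0,0,0.15,0]
    - [0,0,0,0,0,0.3,0]
    - [0,0,0,0,0,0.45,0]
    - [0,0,0,-0.01,-0.1,0.55,0]
    - [0,0,0,-0.02,-0.25,0.6,0]
    - [0,0,0,-0.035,-0.4,0.6,0]
    - [0,0,0,-0.05,-0.6,0.6,0]
    - [0,0,0,-0.07,-0.8,0.6,0]
  force: 20

```text
time: 8.52
tcp_pos: [0.622, 0.0477, 0.1455]
orientation: [180.0, -0.0, 19.7]
contact_force: [0.6, -0.3, -1.1]
gripper_width: 0.629
```

>>> drive_tool:
  steps:
    - [0,0,0,-0.0125,-0.15,0,0]
    - [0,0,0,-0.0245,-0.306,0,0]
    - [0,0,0,-0.0245,-0.306,-0.03,0]
    - [0,0,0,-0.0245,-0.306,-0.06,0]
    - [0,0,0,-0.0245,-0.306,-0.08,0]
    - [0,0,0,-0.0245,-0.306,-0.08,0]
    - [0,0,0,-0.0245,-0.306,-0.08,0]

```text
time: 9.1
tcp_pos: [0.6175, -0.0112, 0.129]
orientation: [-180.0, 0.0, 19.7]
contact_force: [0.3, 0.0, -0.6]
gripper_width: 0.63
```

```bash
cat >> h.py <<'E'
def tri3(k,x1=225,y1=140,x2=190,y2=110):
    s=bot.get_state(); print(s['time'],s['tcp_pos'].round(4),s['contact_force'].round(1),s['gripper_width'])
    shot('wrist','w'+k); shot('scene','s'+k); shot('side','d'+k)
    crop('w'+k,120,100,260,195,2,'a');crop('s'+k,x1,y1,100,75,4,'b');crop('d'+k,x2,y2,100,75,4,'c')
    I=[cv2.imread(f'pics/{k}.png') for k in 'abc']; cv2.imwrite(f'pics/m{k}.png',cv2.resize(np.hstack([cv2.resize(i,(400,300)) for i in I]),None,fx=.66,fy=.66))
E
python3 -c "
from h import *
tri3('6')"
```

```text
9.1 [ 0.6175 -0.0112  0.129 ] [ 0.3  0.  -0.6] 0.6296498897152153
```

View pics/m6.png

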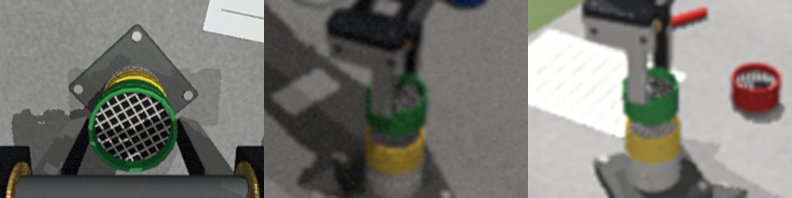

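Green hangs coaxially above yellow (settling the last mm). Lower by 20.5 mm and release.

>>> drive_tool:
  steps:
    - [0,0,0,0,0,-0.03,0]
    - [0,0,0,0,0,-0.06,0]
    - [0,0,0,0,0,-0.08,0]
    - [0,0,0,0,0,-0.1,0]
    - [0,0,0,0,0,-0.105,0]
    - [0,0,0,0,0,-0.105,0]
    - [0,0,0,0,0,-0.105,0]

```text
time: 9.83
tcp_pos: [0.6177, -0.0123, 0.1091]
orientation: [180.0, -0.0, 19.6]
contact_force: [-3.7, 1.8, 6.6]
gripper_width: 0.633
```

>>> drive_tool:
  steps:
    - [0,0,0,0,0,0,100]
    - [0,0,0,0,0,0,100]
    - [0,0,0,0,0,0,100]
    - [0,0,0,0,0,0,100]
    - [0,0,0,0,0,0.05,100]
    - [0,0,0,0,0,0.2,100]
    - [0,0,0,0,0,0.4,100]
    - [0,0,0,0,0,0.5,100]
    - [0,0,0,0,0,0.5,100]

```text
time: 10.58
tcp_pos: [0.6192, -0.0125, 0.2147]
orientation: [179.8, -0.5, 19.6]
contact_force: [0.8, 0.6, -0.2]
gripper_width: 1.001
```

Run:
```python
from h import *
tri3('7')
d=np.load('w7.npz'); b=[b for b in blobs(d['img'],'green') if b[0][4]>300 and 170<b[1][0]<330]; print(b)
print(fitbb([(d,bb(*b[0][0][:4]))],SIEVE[:144],[.617,-.0125,.084]))
```

```text
10.5833 [ 0.6192 -0.0125  0.2147] [ 0.8  0.6 -0.2] 1.0013874575868016
[([221, 164, 57, 59, 751], [249.0, 192.0])]
(array([ 0.61676544, -0.01238605,  0.08240918]), array([ 0.04580209, -0.04784708, -0.04582002,  0.04515163]))
```

View pics/m7.png

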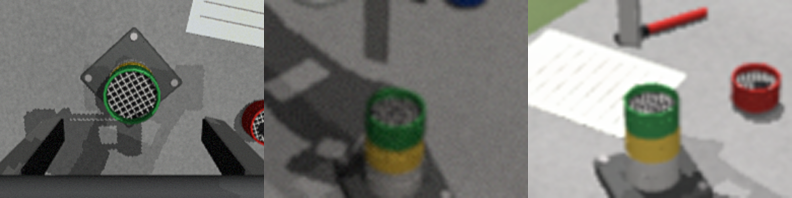

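>>> drive_tool:
  steps:
    - [0,0,0,-0.09,0.15,0,100]
    - [0,0,0,-0.18,0.3,0,100]
    - [0,0,0,-0.27,0.45,0,100]
    - [0,0,0,-0.36,0.6,0,100]
    - [0,0,0,-0.45,0.75,0,100]

```text
time: 11.15
tcp_pos: [0.5259, 0.1386, 0.207]
orientation: [-180.0, 0.1, 19.6]
contact_force: [0.5, 0.1, -0.2]
gripper_width: 1.0
```

>>> drive_tool:
  steps:
    - [0,0,0,-0.09,0.15,0,100]
    - [0,0,0,-0.18,0.3,-0.1,100]
    - [0,0,0,-0.27,0.45,-0.2,100]
    - [0,0,0,-0.36,0.6,-0.3,100]
    - [0,0,0,-0.43,0.7,-0.3,100]
    - [0,0,0,-0.43,0.7,-0.3,100]
    - [0,0,0,-0.43,0.7,-0.3,100]
    - [0,0,0,-0.43,0.7,-0.3,100]

```text
time: 11.82
tcp_pos: [0.4416, 0.2771, 0.1479]
orientation: [180.0, 0.1, 19.6]
contact_force: [-0.1, 0.2, 1.1]
gripper_width: 1.0
```

Run:
```python
from h import *
s=bot.get_state(); print(s['time'],s['tcp_pos'].round(4),s['joint_pos'].round(0))
d=shot('wrist','w8'); b=[b for b in blobs(d['img'],'blue') if b[0][4]>300]; print(b)
print(fitbb([(d,bb(*b[0][0][:4]))],SIEVE,[.457,.312,0],False))
```

```text
11.8167 [0.4416 0.2771 0.1479] [28. 16. 95. -0. 69. 98.]
[([196, 140, 54, 55, 569], [222.3, 167.1])]
(array([0.45365829, 0.3133121 , 0.        ]), array([-0.57545759, -0.54826155,  0.66189614,  0.58162344]))
```

View pics/w8.png

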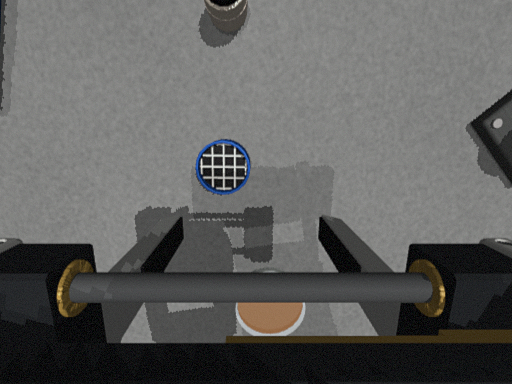

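>>> drive_tool:
  steps:
    - [0,0,0,0.0615,0.179,-0.1,100]
    - [0,0,0,0.0615,0.179,-0.25,100]
    - [0,0,0,0.0615,0.179,-0.35,100]
    - [0,0,0,0.0615,0.179,-0.45,100]
    - [0,0,0,0.0615,0.179,-0.55,100]
    - [0,0,0,0.0615,0.179,-0.615,100]
    - [0,0,0,0.0615,0.179,-0.615,100]
    - [0,0,0,0.0615,0.179,-0.615,100]
    - [0,0,0,0.0615,0.179,-0.615,100]

```text
time: 12.62
tcp_pos: [0.4547, 0.3132, 0.0264]
orientation: [-180.0, -0.1, 19.6]
contact_force: [-0.1, -0.1, -0.0]
gripper_width: 1.001
```

Run:
```python
from h import *
look('w9','blue')
```

```text
12.6167 [0.4547 0.3132 0.0264] [-0.1 -0.1 -0. ] 1.0010750743021126 [ 31.  29.  96.  -0.  55. 101.]
[([206, 179, 87, 90, 2148], [249.0, 224.1])]
(array([0.4541396 , 0.31374414, 0.        ]), array([-0.8425203 , -1.05923268,  0.84604498,  1.24899422]))
```

View pics/w9.png

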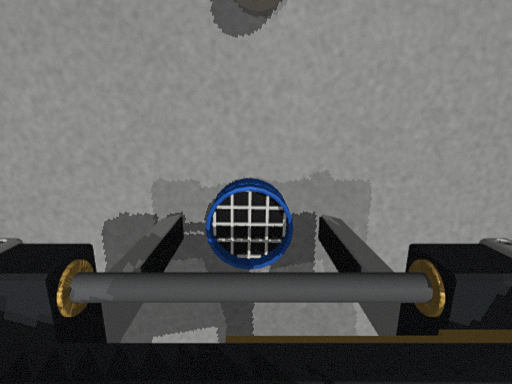

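>>> drive_tool:
  steps:
    - [0,0,0,0,0,0,0]
    - [0,0,0,0,0,0,0]
    - [0,0,0,0,0,0,0]
    - [0,0,0,0,0,0,0]
    - [0,0,0,0,0,0,0]
    - [0,0,0,0,0,0,0]
    - [0,0,0,0,0,0,0]
    - [0,0,0,0,0,0,0]
    - [0,0,0,0,0,0.15,0]
    - [0,0,0,0,0,0.3,0]
    - [0,0,0,0,0,0.45,0]
    - [0,0,0,0,0,0.6,0]
    - [0,0,0,0,0,0.75,0]
    - [0,0,0,0,0,0.8,0]
  force: 20

```text
time: 13.83
tcp_pos: [0.4549, 0.314, 0.1897]
orientation: [-179.9, -0.3, 19.6]
contact_force: [-0.2, -0.7, 0.4]
gripper_width: 0.615
```

>>> drive_tool:
  steps:
    - [0,0,0,0.05,-0.1,0,0]
    - [0,0,0,0.12,-0.24,0,0]
    - [0,0,0,0.2,-0.4,0,0]
    - [0,0,0,0.28,-0.56,0,0]
    - [0,0,0,0.35,-0.7,0,0]
    - [0,0,0,0.41,-0.815,0,0]

```text
time: 14.33
tcp_pos: [0.5363, 0.1483, 0.1844]
orientation: [-180.0, 0.1, 19.6]
contact_force: [-0.5, 0.5, -1.6]
gripper_width: 0.621
```

>>> drive_tool:
  steps:
    - [0,0,0,0.08,-0.16,0,0]
    - [0,0,0,0.16,-0.32,0,0]
    - [0,0,0,0.24,-0.48,0,0]
    - [0,0,0,0.32,-0.64,0,0]
    - [0,0,0,0.38,-0.76,0,0]
    - [0,0,0,0.408,-0.8145,0,0]
    - [0,0,0,0.408,-0.8145,-0.04,0]
    - [0,0,0,0.408,-0.8145,-0.08,0]
    - [0,0,0,0.408,-0.8145,-0.12,0]
    - [0,0,0,0.408,-0.8145,-0.12,0]
    - [0,0,0,0.408,-0.8145,-0.12,0]

```text
time: 15.25
tcp_pos: [0.6169, -0.0113, 0.1608]
orientation: [-180.0, 0.1, 19.7]
contact_force: [0.4, -0.1, -0.9]
gripper_width: 0.617
```

```bash
python3 -c "
from h import *
tri3('10',225,130,190,100)"
```

```text
15.25 [ 0.6169 -0.0113  0.1608] [ 0.4 -0.1 -0.9] 0.6171437399294558
```

View pics/m10.png

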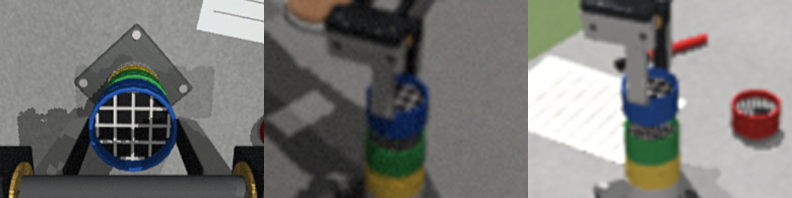

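>>> drive_tool:
  steps:
    - [0,0,0,0,0,-0.03,0]
    - [0,0,0,0,0,-0.06,0]
    - [0,0,0,0,0,-0.08,0]
    - [0,0,0,0,0,-0.1,0]
    - [0,0,0,0,0,-0.105,0]
    - [0,0,0,0,0,-0.105,0]
    - [0,0,0,0,0,-0.105,0]

```text
time: 15.98
tcp_pos: [0.6176, -0.0124, 0.1411]
orientation: [180.0, -0.0, 19.6]
contact_force: [-2.5, 0.5, 6.4]
gripper_width: 0.617
```

>>> drive_tool:
  steps:
    - [0,0,0,0,0,0,100]
    - [0,0,0,0,0,0,100]
    - [0,0,0,0,0,0,100]
    - [0,0,0,0,0,0,100]
    - [0,0,0,0,0,0.05,100]
    - [0,0,0,0,0,0.2,100]
    - [0,0,0,0,0,0.35,100]
    - [0,0,0,0,0,0.45,100]
    - [0,0,0,0,0,0.45,100]
    - [0,0,0,0,0,0.45,100]

```text
time: 16.82
tcp_pos: [0.6178, -0.0125, 0.2318]
orientation: [179.9, -0.1, 19.6]
contact_force: [-0.3, 0.2, -1.1]
gripper_width: 1.003
```

Run:
```python
from h import *
tri3('11',225,130,190,100)
d=np.load('w11.npz'); b=[b for b in blobs(d['img'],'blue') if b[0][4]>300 and 170<b[1][0]<330]; print(b)
print(fitbb([(d,bb(*b[0][0][:4]))],SIEVE[:144],[.617,-.0125,.116]))
print(fitbb([(d,bb(*b[0][0][:4]))],SIEVE[:144],[.617,-.0125,.116],False))
```

```text
16.8167 [ 0.6178 -0.0125  0.2318] [-0.3  0.2 -1.1] 1.00293291766174
[([221, 164, 60, 62, 810], [249.9, 193.3])]
(array([ 0.61683716, -0.01326443,  0.11371491]), array([ 0.07984305, -0.08364623, -0.07983172,  0.07879203]))
(array([ 0.61735982, -0.01307571,  0.116     ]), array([-0.1784541 , -0.33056255,  0.17853432,  0.34000264]))
```

View pics/m11.png

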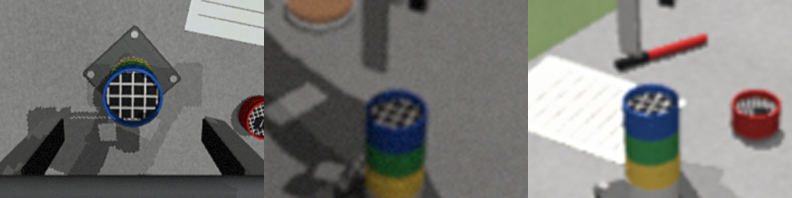

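>>> drive_tool:
  steps:
    - [0,0,0,-0.16,-0.09,0,100]
    - [0,0,0,-0.34,-0.18,0,100]
    - [0,0,0,-0.52,-0.28,0,100]
    - [0,0,0,-0.7,-0.38,-0.1,100]
    - [0,0,0,-0.86,-0.46,-0.2,100]
    - [0,0,0,-1,-0.537,-0.3,100]
    - [0,0,0,-1,-0.537,-0.4,100]
    - [0,0,0,-1,-0.537,-0.4,100]
    - [0,0,0,-1,-0.537,-0.4,100]

```text
time: 17.72
tcp_pos: [0.4173, -0.1198, 0.1502]
orientation: [-179.9, 0.1, 19.6]
contact_force: [0.3, 0.9, -0.0]
gripper_width: 1.002
```

Run:
```python
from h import *
s=bot.get_state(); print(s['time'],s['tcp_pos'].round(4))
d=shot('wrist','w12'); crop('w12',150,90,260,195,3,'c12')
```

```text
17.7167 [ 0.4173 -0.1198  0.1502]
```

View pics/c12.png

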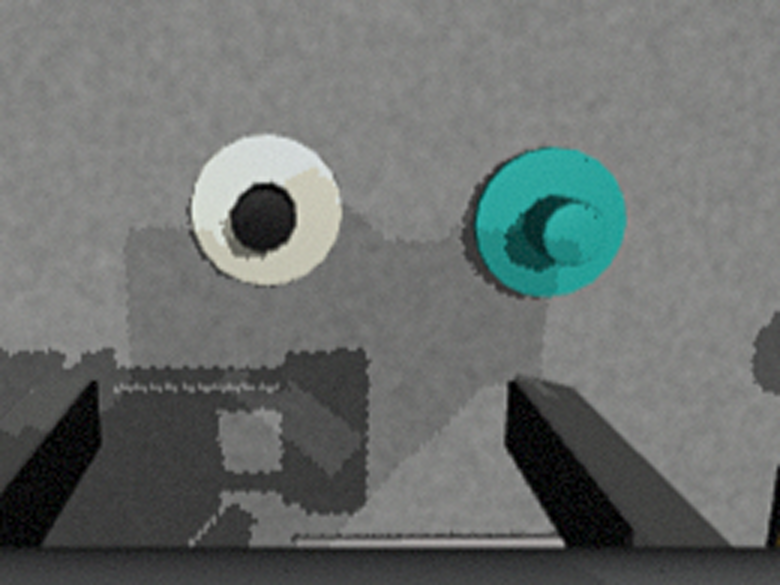

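Run:
```python
from h import *
d=np.load('w12.npz')
b=np.array([190/3+150,134/3+90,342/3+150,287/3+90])-.3
L=np.vstack([ring(.03,.014),ring(.03,.008)])
print(fitbb([(d,b)],L,[.4388,-.098,0],False),fitbb([(d,b)],L,[.4388,-.098,0]))
k=np.array([231/3+150,183/3+90,297/3+150,252/3+90])-.3
K=np.vstack([ring(.012,.044)]) 
print(fitbb([(d,k)],K,[.4388,-.098,0],False))
K=np.vstack([ring(.012,.044),ring(.012,.014)]) 
print(fitbb([(d,k)],K,[.4388,-.098,0],False))
# height check: knob top from two views
S=np.load('scene0.npz');D=np.load('side0.npz')
kc=[264/3+150-.3,(np.mean([183,252])+2)/3+90-.3]
print(tri([(d,kc),(S,(208.2,186.5)),(D,(304.8,179.8))]))
```

```text
(array([ 0.43946711, -0.09681372,  0.        ]), array([-0.02150726,  0.05790829,  0.02150423, -0.06107146])) (array([ 4.39495935e-01, -9.68151158e-02,  2.42429745e-04]), array([-0.04045453,  0.04015619,  0.04043275, -0.04118584]))
(array([ 0.44119631, -0.09687081,  0.        ]), array([-0.15877781,  0.34922992,  0.15876006, -0.36093627]))
(array([ 0.44002581, -0.09718069,  0.        ]), array([-0.22919585, -0.79530223,  0.25307711,  0.73744385]))
(array([ 0.4397389 , -0.09565641,  0.04426947]), np.float64(0.002544312643731869))
```

>>> drive_tool:
  steps:
    - [0,0,0,0.111,0.116,-0.05,55]
    - [0,0,0,0.111,0.116,-0.15,55]
    - [0,0,0,0.111,0.116,-0.27,55]
    - [0,0,0,0.111,0.116,-0.4,55]
    - [0,0,0,0.111,0.116,-0.5,55]
    - [0,0,0,0.111,0.116,-0.56,55]
    - [0,0,0,0.111,0.116,-0.595,55]
    - [0,0,0,0.111,0.116,-0.595,55]
    - [0,0,0,0.111,0.116,-0.595,55]
    - [0,0,0,0.111,0.116,-0.595,55]

```text
time: 18.6
tcp_pos: [0.4406, -0.0967, 0.0326]
orientation: [179.9, -0.1, 19.7]
contact_force: [0.1, 0.7, 0.3]
gripper_width: 0.55
```

Run:
```python
from h import *
s=bot.get_state(); print(s['time'],s['tcp_pos'].round(4),s['contact_force'].round(1),s['gripper_width'])
d=shot('wrist','w13'); crop('w13',150,110,260,195,3,'c13')
print(proj(d,np.array([[*s['tcp_pos'][:2],.044]])))
```

```text
18.6 [ 0.4406 -0.0967  0.0326] [0.1 0.7 0.3] 0.5500500561187228
[[250.07065592 227.88635914]]
```

View pics/c13.png

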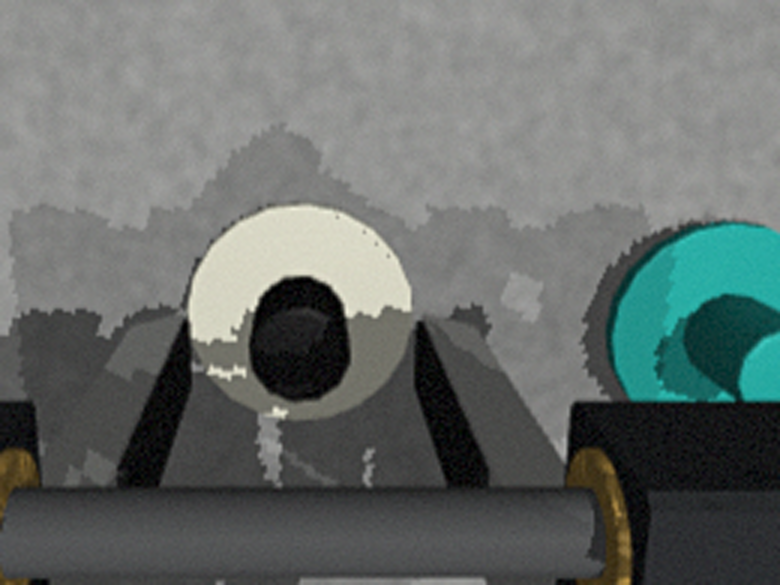

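>>> drive_tool:
  steps:
    - [0,0,0,0,0,0,0]
    - [0,0,0,0,0,0,0]
    - [0,0,0,0,0,0,0]
    - [0,0,0,0,0,0,0]
    - [0,0,0,0,0,0,0]
    - [0,0,0,0,0,0,0]
    - [0,0,0,0,0,0,0]
    - [0,0,0,0,0,0,0]
    - [0,0,0,0,0,0.1,0]
    - [0,0,0,0,0,0.25,0]
    - [0,0,0,0,0,0.4,0]
    - [0,0,0,0,0,0.55,0]
    - [0,0,0,0,0,0.7,0]
    - [0,0,0,0,0,0.85,0]
    - [0,0,0,0,0,0.92,0]
    - [0,0,0,0,0,0.92,0]
  force: 20

```text
time: 19.98
tcp_pos: [0.4407, -0.097, 0.2184]
orientation: [179.8, -0.2, 19.6]
contact_force: [0.1, 0.3, -0.3]
gripper_width: 0.241
```

>>> drive_tool:
  steps:
    - [0,0,0,0.1,0.05,0,0]
    - [0,0,0,0.24,0.11,0,0]
    - [0,0,0,0.38,0.18,0,0]
    - [0,0,0,0.52,0.25,0,0]
    - [0,0,0,0.66,0.31,0,0]
    - [0,0,0,0.8,0.38,0,0]
    - [0,0,0,0.889,0.42,0,0]
    - [0,0,0,0.889,0.42,-0.04,0]
    - [0,0,0,0.889,0.42,-0.08,0]
    - [0,0,0,0.889,0.42,-0.08,0]
    - [0,0,0,0.889,0.42,-0.08,0]

```text
time: 20.9
tcp_pos: [0.6164, -0.0132, 0.1984]
orientation: [-180.0, 0.1, 19.6]
contact_force: [-0.1, 0.4, -0.7]
gripper_width: 0.24
```

```bash
python3 -c "
from h import *
tri3('14',225,110,190,85)"
```

```text
20.9 [ 0.6164 -0.0132  0.1984] [-0.1  0.4 -0.7] 0.23994261957487886
```

View pics/m14.png

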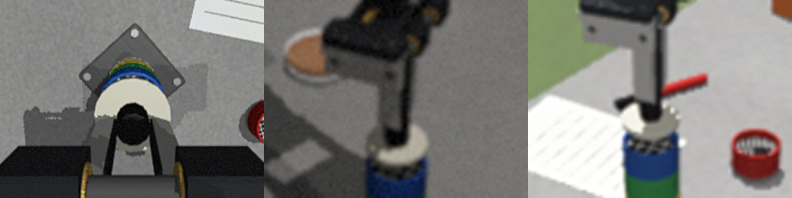

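>>> drive_tool:
  steps:
    - [0,0,0,0,0,-0.03,0]
    - [0,0,0,0,0,-0.06,0]
    - [0,0,0,0,0,-0.08,0]
    - [0,0,0,0,0,-0.1,0]
    - [0,0,0,0,0,-0.105,0]
    - [0,0,0,0,0,-0.105,0]
    - [0,0,0,0,0,-0.105,0]

```text
time: 21.63
tcp_pos: [0.6177, -0.0126, 0.179]
orientation: [180.0, -0.1, 19.6]
contact_force: [-2.2, 1.1, 5.3]
gripper_width: 0.244
```

>>> drive_tool:
  steps:
    - [0,0,0,0,0,0,60]
    - [0,0,0,0,0,0,60]
    - [0,0,0,0,0,0,60]
    - [0,0,0,0,0,0,60]
    - [0,0,0,0,0,0.05,60]
    - [0,0,0,0,0,0.2,60]
    - [0,0,0,0,0,0.35,60]
    - [0,0,0,0,0,0.45,60]
    - [0,0,0,-0.3,-0.1,0.45,60]
    - [0,0,0,-0.4,-0.13,0.45,60]
    - [0,0,0,-0.4,-0.13,0.45,60]
    - [0,0,0,-0.4,-0.13,0.45,60]

```text
time: 22.63
tcp_pos: [0.5365, -0.0391, 0.2698]
orientation: [180.0, -0.1, 19.6]
contact_force: [1.4, 0.4, 0.1]
gripper_width: 0.599
```

Run:
```python
from h import *
tri3('15',225,110,190,85)
crop('w15',150,0,260,195,3,'c15')
```

```text
22.6333 [ 0.5365 -0.0391  0.2698] [1.4 0.4 0.1] 0.59852663247285
```

View pics/m15.png

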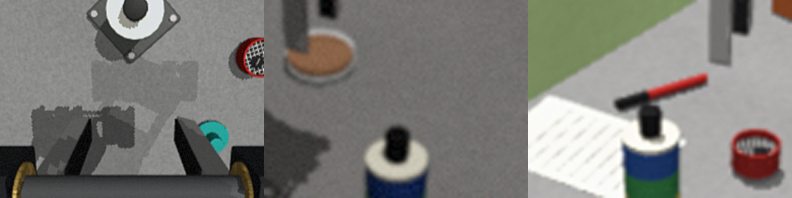

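View pics/c15.png

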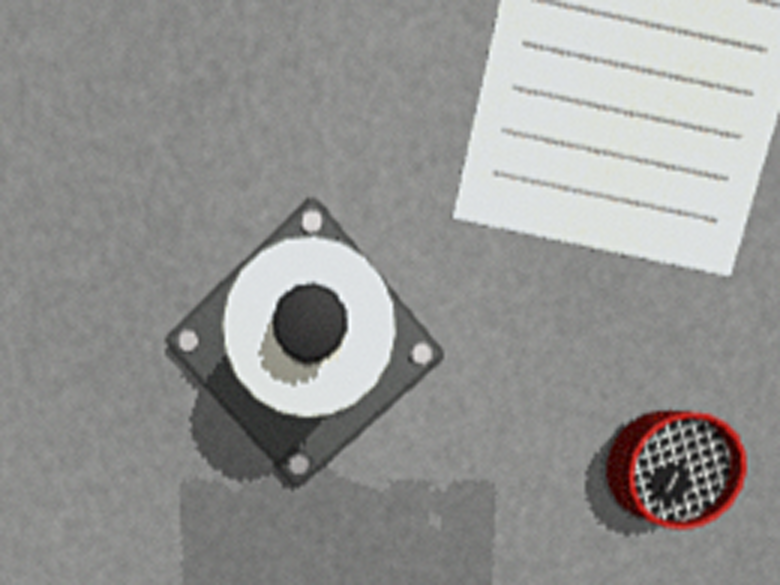

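View pics/d15.png

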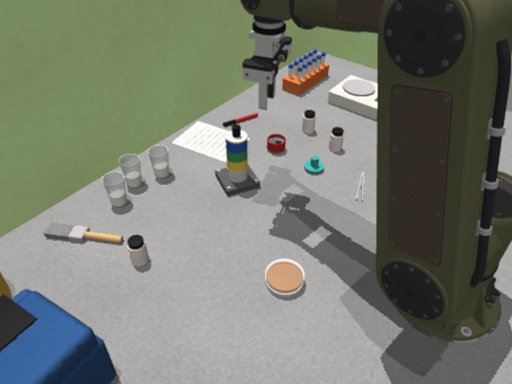

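Stack stands with the lid on; a quick check of the lid's position and height, then hand in.

Run:
```python
from h import *
d=np.load('w15.npz')
b=np.array([223/3+150,237/3,395/3+150,417/3])-.3
L=np.vstack([ring(.03,.014),ring(.03,.008)])
print('lid free z',fitbb([(d,b)],L,[.617,-.013,.148])[0],'z fixed',fitbb([(d,b)],L,[.617,-.013,.148],False))
p=np.load('s15.npz');q=np.load('d15.npz')
for c in('red',): 
  for n,a in(('scene0','s15'),('side0','d15')):
    print(blobs(np.load(n+'.npz')['img'],c)[:2],blobs(np.load(a+'.npz')['img'],c)[:2])
print(bot.hand_in())
```

```text
lid free z [ 0.61768677 -0.01310393  0.14505198] z fixed (array([ 0.61747038, -0.0131545 ,  0.148     ]), array([-0.31667893, -0.24477053,  0.31669746,  0.28853836]))
[([210, 239, 24, 26, 285], [221.9, 253.5]), ([235, 312, 40, 22, 248], [254.3, 322.7])] [([210, 239, 24, 26, 286], [222.0, 253.5]), ([235, 312, 40, 22, 247], [254.4, 322.6])]
[([235, 113, 23, 10, 76], [245.8, 117.4]), ([267, 134, 18, 19, 193], [276.0, 144.1])] [([235, 113, 23, 10, 74], [245.8, 117.4]), ([267, 134, 18, 19, 193], [276.0, 144.1])]
the job is handed in; nothing more can be done
None
```

I stacked yellow, green, blue and then the lid on the receiver pan. I pressed each piece home with about 5–7 N of contact force and let go before fetching the next. The job was handed in at about 23 s; no verdict is reported.

- **Position:** wrist-camera fits put all four pieces within about 1 mm of one axis, near (0.617, -0.013) m.
- **Height:** at release each press stopped within 0.3 mm of the tool height I worked out for a seated piece.
- **Tilt:** I only judged level by eye in the three views; I made no separate angle measurement.
- **Bystanders:** the red sieve shows at the same pixels before and after. The jars and the turquoise lid look unmoved in the final side picture, but I did not measure them.
- **Disagreements:**
  - The single-view camera heights for green, blue and the lid came out 1.6, 2.3 and 2.9 mm below nominal. I trusted the tool height and contact force instead, because camera height from one view is weak.
  - The gripper read the blue sieve about 1 mm narrower than the others, with no visible effect.

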